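# Roll a brass bar home against the fence of a sawing board

### The job

Roll the brass bar along the sawing board by pushing its side, slowly and without knocking or lifting it, until it drops into the shallow seat by the red marks. Then press it home square against the metal stop plate on the fence with a light steady push of about 5 to 10 newtons for about a second, so that it does not climb or overrun the plate, and leave it resting there. Do not disturb the green-lidded tin, the yellow spool and the blue cutters beside the board.

Things in the scene. Friction and masses are not known exactly. Their poses are not given: they have to be found in the camera images.
- bar_center (a point): Centre of the loose solid brass round bar, 30 mm in diameter and 90 mm long, about 0.5 kg. Its own x axis is the bar's long axis; y and z turn as it rolls. It starts lying across the lane of the board, up to 0.08 rad askew, and rolls freely. Pressed against the fence, it passes much of the push into the board: read the push at the tool.
- board: Plywood sawing board fixed to the bench, 180 mm long (own x), 116 wide (y), 14 thick; origin at the centre of its underside, z up. The lane is its top; the seat at its far end lies 1.5 mm lower. +x: rolling direction, toward the fence. Dark side strips 6 mm wide, 7 tall at y = +-55 mm, x = -90 to +22 mm. The room's wall is near on its right (-y): do not swing in along the wall.
- seat_edge (a point): Middle of the edge where the lane steps down 1.5 mm into the seat (board x = +25.5 mm). The seat slopes 1.2 degrees down to the fence. Once its centre passes this edge the bar tips over it and rolls by itself the last 8 to 22 mm to the stop plate, ahead of what pushes it.
- fence: Dark wooden fence fixed across the board's far end, 26 mm thick (x), 116 wide, 24 tall; origin at the centre of its underside (board x = +75 mm), axes as the board's. It carries a rigid aluminium stop plate, 104 mm wide, 19 tall, set anywhere from flush to 14 mm forward of the fence's face: the plate's face is at board x = 48 to 62 mm, so a bar resting on it has its centre at 33 to 47 mm. Find it by feel.
- green_tin: Bystander: loose white tin with a green lid, 42 mm across, 30 mm tall, standing on the bench beyond the fence; origin at the centre of its underside.
- spool: Bystander: loose yellow spool, 49 mm across, 26 mm tall, on the bench beyond the fence; origin at the centre of its underside.
- blue_cutters: Bystander: loose blue-handled cutters lying flat on the bench to the right of the board, 131 x 48 x 11 mm; origin at the centre of the underside.

How it is judged:
By the outcome, as a careful person would: the job done as asked, in the order asked, and still so for the second after the job is handed in, with the robot touching nothing.
It also fails if it takes over 54 s, if anything falls off the work surface, if the arm or the gripper's body presses on something with over 40 N, if the wrist force passes 120 N, or if a joint passes its speed limit or range.

### The arm

A 6-joint arm with a two-finger parallel gripper is mounted at the origin on the work surface; the furniture and walls round the work are solid. World frame = base frame: x ahead of the robot, y to its left, z up, the work surface at z = 0. Lengths are in m, angles in rad, forces in N, time in s.
With the tool pointing down it reaches from about 0.2 to 0.875 m from the base axis. Payload 3.4 kg.
Tool frame: the origin (TCP) lies midway between the tips of the shut fingers; the grasp point (between the pads) lies 19 mm behind it (manip.hold_point_z is the distance from the TCP to the grasp point, in m); z points along the fingers, y is the line along which they close (so a half turn about z gives the same grasp; the last joint's range is limited). The gripper opens to 94 mm and grips with 3 to 60 N. Pads are 16 mm wide; open, the fingers measure 119 mm over their backs; the gripper's body (75 mm by 177 mm) begins 78 mm behind the grasp point.
Start: joints at [1.062, 0.276, 1.505, -0, 1.361, -0.121], TCP at [0.217, 0.532, 0.205] pointing down, gripper open.
Joint ranges: [-2.89, 2.89], [-0.75, 2.08], [0.22, 2.7], [-1.18, 4.32], [0.11, 2.71], [-2.7, 2.7]. Speed limits (rad/s): [2.57, 2.57, 3.14, 3.14, 3.14, 3.14].

### API

Orientations are given as [roll, pitch, yaw] about the fixed x, y, z axes, in that order (R = Rz(yaw) Ry(pitch) Rx(roll)).
In Python, from rig import manip gives the robot as it stands. The module is installed in compiled form; this text tells all that it offers. Calls block until the motion is done:
- manip.move_ptp(position, orientation): joint-space move of the TCP to a pose.
- manip.servo_line(position, ori=None, max_speed=0.15, max_force=None): straight line of the TCP; ori=None keeps the orientation; max_speed is the mean speed in m/s. With max_force (N) it stops when the force on the tool has changed by that much, and returns True; else False.
- manip.goto_joints(angles): joint-space move.
- manip.move_gripper(opening, force=None): opening from 0.0 (shut) to 1.0 (fully open); force is the grip in N (None keeps the last); returns when the fingers have stopped.
- manip.wait(seconds).
- manip.inverse_kinematics(position, orientation): joint angles nearest the present ones, or None.
- manip.get_obs(): the state.
- manip.snapshot(name): name is "side" or "top" or "wrist"; returns a dict with "color" (420x560x3 uint8, blue, green, red), "fovy" (degrees; the focal length in pixels is half the picture's height over the tangent of half this angle, whatever the lens; pixels are square), "cx", "cy" (the principal point, pixels), "k1" (the pictures are not rectified: a ray, as slopes to the right and down, at radius r is drawn at 1 + k1 r^2 times it, then the intrinsics apply), "rvec" (rotation vector, rad) and "tvec" (3), from world to camera coordinates, as OpenCV has them. Camera axes: x right, y down, z forward; pixel columns grow to the right and rows downward; lengths in m; the calibration is good to about 2 mm. A picture is of the moment at which its call begins. There is no depth.
A pose or a line that the arm cannot do raises manip.IKError and nothing moves.
- manip.sign_off(): hands the job in; it is judged then, once.
The state is a dict: "time": time; "qpos": joint angles; "qvel": joint speeds; "effort": joint torques, N m; "position": TCP position; "eef_rot": TCP orientation; "wrist_force": force on the tool from outside, world axes, zero at the start; "wrist_torque": the same for the moment, N m; "gripper_width": opening from 0.0 (shut) to 1.0 (fully open); "grip_force": force on a finger pad.
Only numpy, scipy, OpenCV 4.12 (cv2) and the standard library are available. Lean on these libraries where they do the work, as an engineer would, in place of code of your own. Each camera call takes 0.05 s, during which the arm holds its last target. There are 200 camera calls.

## Working session

There is one attempt and no reset: what is moved stays moved. The work goes in short steps, each a Python script; the robot and the scene stay as the last script left them, time stands still between calls to the robot, and variables do not carry over. Pictures are saved under pics/ and viewed, at most 10 in all, crops included, and the job is handed in when it is done.

```bash
mkdir -p pics; cat > h.py <<'E'
from rig import manip
import numpy as np, cv2
def cam(s):
    f=s["color"].shape[0]/2/np.tan(np.radians(s["fovy"])/2)
    return f,cv2.Rodrigues(np.array(s["rvec"],float))[0],np.array(s["tvec"],float).ravel()
def proj(s,P):
    f,R,t=cam(s);p=(R@np.atleast_2d(P).T).T+t
    q=p[:,:2]/p[:,2:];q=q*(1+s["k1"]*(q**2).sum(1,keepdims=True))
    return q*f+[s["cx"],s["cy"]]
def unproj(s,uv,z):
    f,R,t=cam(s);d=(np.array(uv,float)-[s["cx"],s["cy"]])/f;q=d.copy()
    for _ in range(20):q=d/(1+s["k1"]*(q@q))
    r=R.T@np.array([*q,1]);c=-R.T@t
    return c+r*(z-c[2])/r[2]
E
python3 - <<'E'
from h import *
import pickle
o=manip.get_obs();print(o)
S={}
for n in("top","side"):
    s=manip.snapshot(n);S[n]=s;cv2.imwrite(f"pics/{n}0.png",cv2.resize(s["color"],(784,588),interpolation=cv2.INTER_CUBIC))
    f,R,t=cam(s);print(n,f,-R.T@t,s["k1"])
pickle.dump(S,open("s0.pkl","wb"))
E
```

```text
{'time': 0.0, 'qpos': array([ 1.06198509e+00,  2.76575016e-01,  1.50611611e+00, -1.03002714e-05,
        1.36069284e+00, -1.21031274e-01]), 'qvel': array([-0.00011799,  0.0004345 ,  0.00056104,  0.00202997, -0.00163531,
       -0.00038735]), 'effort': array([-7.27518800e-04, -4.04575002e+01, -2.37232375e+01,  7.00330012e-02,
        3.43889231e-02, -1.48458457e-04]), 'position': array([0.21717481, 0.53179867, 0.20462292]), 'eef_rot': array([-3.13981323e+00, -2.06279718e-04,  2.75381467e+00]), 'wrist_force': array([ 0.68988267, -0.04275845, -0.3283221 ]), 'wrist_torque': array([ 0.00058767, -0.035514  , -0.01440321]), 'grip_force': 0.0, 'gripper_width': 1.0015828218926668}
top 466.3672308210031 [0.2636895  0.01499978 1.05909687] -0.1466024808531563
side 433.6240477868584 [0.2028408  0.37542624 0.77846322] 0.03268469471464577
```

View pics/top0.png

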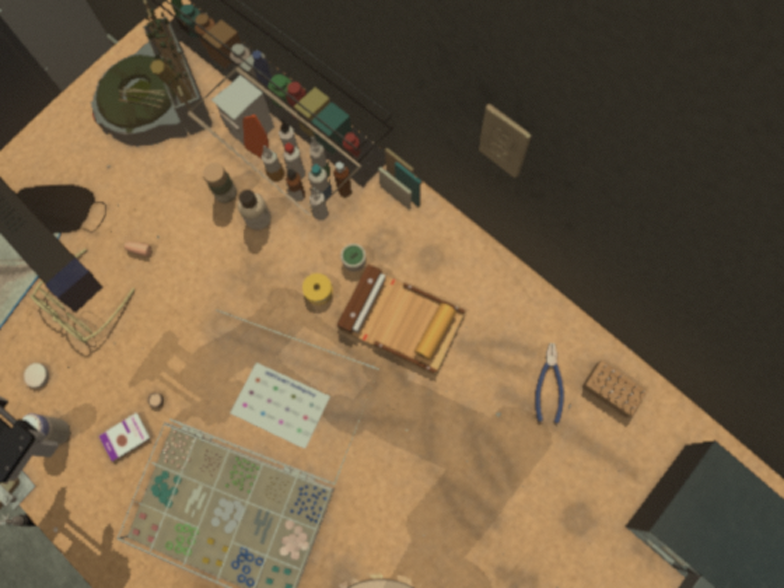

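View pics/side0.png

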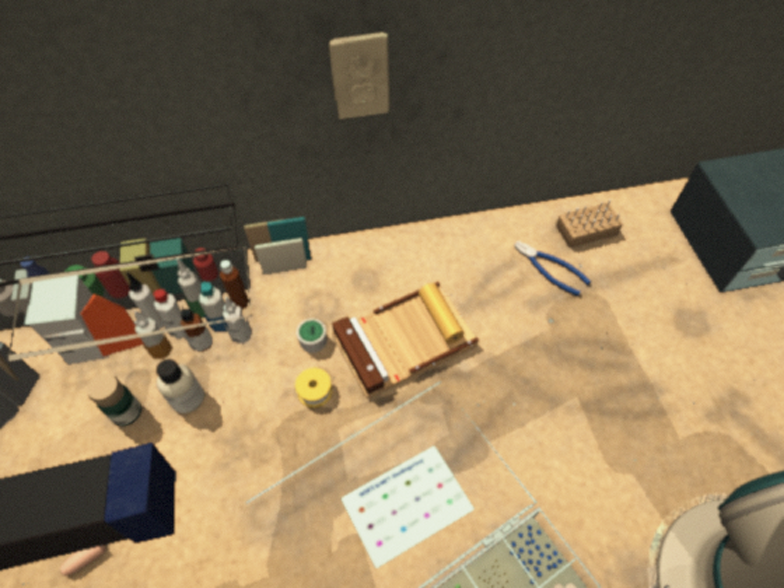

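Both pictures show the board with its fence at left and the bar at the right end. In the top picture the board spans about (340-465, 268-370), with the bar from (447,308) to (423,358). I'll enlarge both.

```bash
python3 - <<'E'
from h import *
import pickle
S=pickle.load(open("s0.pkl","rb"))
for n,(a,b) in {"top":(236,184),"side":(232,196)}.items():
    im=cv2.resize(S[n]["color"][b:b+90,a:a+116],None,fx=6.5,fy=6.5,interpolation=cv2.INTER_CUBIC)
    for i in range(0,116,20):cv2.putText(im,str(a+i),(int(i*6.5),10),0,.4,(255,255,255));im[:15,int(i*6.5)]=255
    for i in range(0,90,20):cv2.putText(im,str(b+i),(0,int(i*6.5)+4),0,.4,(255,255,255))
    cv2.imwrite(f"pics/{n}1.png",im)
E
```

```text
(no output)
```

View pics/top1.png

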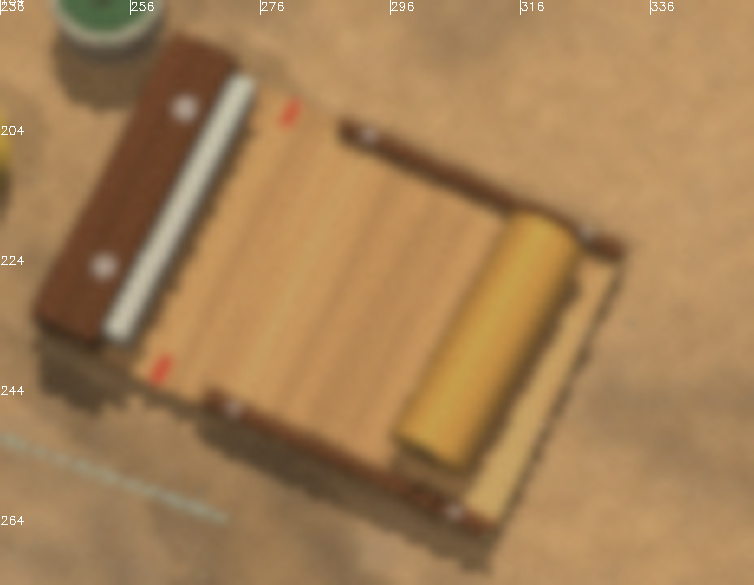

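View pics/side1.png

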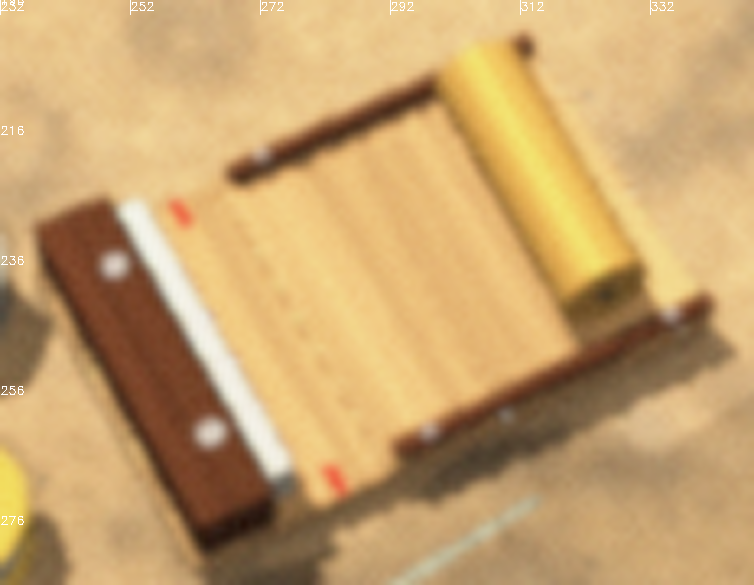

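The crops show the strip ends, fence and bar ends clearly. Top crop: strip ends at (342,131), (622,248), (212,397) and (488,524); bar end midpoints at (550,229) and (430,449). Side crop: strip ends at (235,172), (522,47), (402,447) and (706,303); bar ends at (478,62) and (606,288).

```bash
cat >> h.py <<'E'
def b2w(B,P):
    P=np.atleast_2d(P);c,s=np.cos(B[2]),np.sin(B[2])
    return np.c_[B[0]+c*P[:,0]-s*P[:,1],B[1]+s*P[:,0]+c*P[:,1],P[:,2]]
E
python3 - <<'E'
from h import *
import pickle
from scipy.optimize import least_squares
S=pickle.load(open("s0.pkl","rb"))
off={"top":(236,184),"side":(232,196)}
st={"top":[(342,131),(622,248),(212,397),(488,524)],"side":[(235,172),(522,47),(402,447),(706,303)]}
bar={"top":[(550,229),(430,449)],"side":[(478,62),(606,288)]}
M=np.array([[22,-55,21],[-90,-55,21],[22,55,21],[-90,55,21]])/1e3
px=lambda n,l:np.array(l)/6.5+off[n]
w=[unproj(S["top"],p,.021)[:2] for p in px("top",st["top"])]
m=np.mean(w,0);d=w[0]-w[1];y0=np.arctan2(d[1],d[0])
x0=[m[0]+.034*np.cos(y0),m[1]+.034*np.sin(y0),y0]
for ns in (["top"],["side"],["top","side"]):
    r=least_squares(lambda B:np.concatenate([(proj(S[n],b2w(B,M))-px(n,st[n])).ravel() for n in ns]),x0);print(ns,r.x,r.cost)
B=r.x;np.save("B.npy",B)
c,s=np.cos(B[2]),np.sin(B[2])
for n in bar:
    e=np.array([unproj(S[n],p,.029)[:2] for p in px(n,bar[n])])
    l=(e-B[:2])@np.array([[c,-s],[s,c]])
    print(n,"bar ends board",l,l.mean(0),np.linalg.norm(l[1]-l[0]))
# reach over the push
for yaw in (B[2],B[2]+np.pi/2,B[2]-np.pi/2,B[2]+np.pi):
  for p in ([-.11,0,.12],[-.05,0,.02],[.02,0,.02]):
    print(round(yaw,2),p,manip.inverse_kinematics(b2w(B,p)[0],[np.pi,0,yaw]))
E
```

```text
['top'] [0.51271139 0.07048904 1.33295257] 3.2198222274252535
['side'] [0.51088935 0.07206663 1.33141298] 4.875512033903477
['top', 'side'] [0.51178196 0.07124111 1.33221046] 9.214473375088318
top bar ends board [[-0.06364168 -0.05009338]
 [-0.0581683   0.03917784]] [-0.06090499 -0.00545777] 0.08943885814727882
side bar ends board [[-0.06649138 -0.04956905]
 [-0.05916036  0.04096143]] [-0.06282587 -0.00430381] 0.09082683050187171
1.33 [-0.11, 0, 0.12] [-2.16205314e-01  2.11716758e-01  1.82204021e+00 -4.44089210e-16
  1.10783568e+00  2.23805479e-02]
1.33 [-0.05, 0, 0.02] [-9.38284982e-02  3.46561401e-01  1.92866186e+00 -4.44089210e-16
  8.66369394e-01  1.44757364e-01]
1.33 [0.02, 0, 0.02] [ 4.10528133e-02  3.75483291e-01  1.87719425e+00 -4.44089210e-16
  8.88915109e-01  2.79638675e-01]
2.9 [-0.11, 0, 0.12] [-0.21620531  0.21171676  1.82204021  0.          1.10783568 -1.54841578]
2.9 [-0.05, 0, 0.02] [-0.0938285   0.3465614   1.92866186  0.          0.86636939 -1.42603896]
2.9 [0.02, 0, 0.02] [ 0.04105281  0.37548329  1.87719425  0.          0.88891511 -1.29115765]
-0.24 [-0.11, 0, 0.12] [-2.16205314e-01  2.11716758e-01  1.82204021e+00 -4.44089210e-16
  1.10783568e+00  1.59317687e+00]
-0.24 [-0.05, 0, 0.02] [-9.38284982e-02  3.46561401e-01  1.92866186e+00 -4.44089210e-16
  8.66369394e-01  1.71555369e+00]
-0.24 [0.02, 0, 0.02] [ 4.10528133e-02  3.75483291e-01  1.87719425e+00 -4.44089210e-16
  8.88915109e-01  1.85043500e+00]
4.47 [-0.11, 0, 0.12] None
4.47 [-0.05, 0, 0.02] None
4.47 [0.02, 0, 0.02] None
```

```bash
python3 - <<'E'
from h import *
B=np.load("B.npy");Y=B[2]-.065
o=manip.get_obs()
P=lambda x,y,z:b2w(B,[x,y,z])[0]
manip.servo_line(P(-.112,-.004,.15),[np.pi,0,Y],max_speed=.22)
manip.move_gripper(.53)
manip.servo_line(P(-.112,-.004,.022),max_speed=.06,max_force=8)
o=manip.get_obs();print(o["time"],o["position"],o["wrist_force"],o["gripper_width"])
print("eef",o["eef_rot"],P(-.112,-.004,.022))
a=manip.snapshot("wrist")["color"];b=manip.snapshot("top")["color"][174:279,226:366]
cv2.imwrite("pics/w2.png",np.hstack([cv2.resize(a,(400,300)),cv2.resize(b,(400,300),interpolation=cv2.INTER_CUBIC)]))
E
```

```text
6.25 [ 0.48940049 -0.03857159  0.0222359 ] [ 0.04857159  0.34608753 -1.23201373] 0.5285120630599316
eef [ 3.14102341e+00 -7.48534924e-05  1.26717747e+00] [ 0.48919983 -0.0385316   0.022     ]
```

View pics/w2.png

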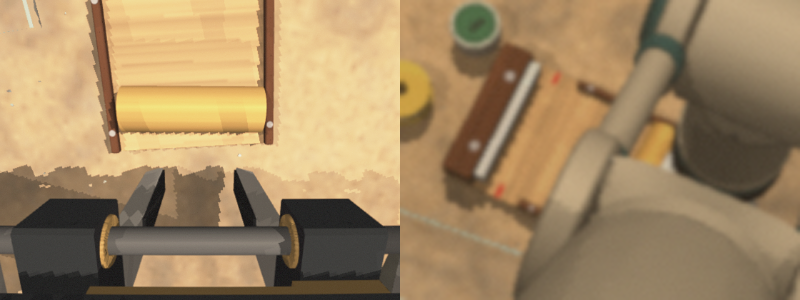

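The wrist view shows the bar at (117-266, 87-132), parallel to the finger line and nearly centred on the fingers at (165,170) and (237,170). Pushing now.

```bash
python3 - <<'E'
from h import *
B=np.load("B.npy")
P=lambda x,y,z:b2w(B,[x,y,z])[0]
r=manip.servo_line(P(-.045,-.004,.022),max_speed=.014,max_force=10)
o=manip.get_obs();print(r,o["time"],o["position"],o["wrist_force"])
a=manip.snapshot("wrist")["color"]
manip.wait(.4);b=manip.snapshot("wrist")["color"]
cv2.imwrite("pics/w3.png",np.hstack([cv2.resize(a,(400,300)),cv2.resize(b,(400,300))]))
E
```

```text
False 11.2833 [0.50502691 0.0265162  0.02201831] [-0.40644204 -1.20050405  1.26476744]
```

View pics/w3.png

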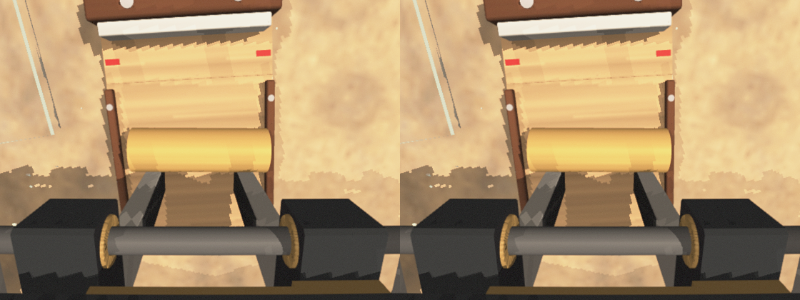

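The bar stays against the fingers at (127-271, 128-172), still slightly askew, with its right end at the right strip. I'll square the fingers while pushing on to just before the edge.

```bash
python3 - <<'E'
from h import *
B=np.load("B.npy")
P=lambda x,y,z:b2w(B,[x,y,z])[0]
u=np.array([np.cos(B[2]),np.sin(B[2]),0])
for x in(-.02,-.004):
    r=manip.servo_line(P(x,-.004,.022),[np.pi,0,B[2]],max_speed=.012,max_force=10)
    o=manip.get_obs();print(r,o["time"],o["position"],o["wrist_force"],o["wrist_force"]@u)
manip.wait(.3)
a=manip.snapshot("wrist")["color"]
cv2.imwrite("pics/w4.png",a)
E
```

```text
False 14.0167 [0.51093197 0.05076009 0.02203063] [-1.64738158 -0.39918717  1.62099696] -0.7772031401464661
False 15.5 [0.51471459 0.06646711 0.02197678] [ 0.01999566 -1.31277177  1.27959791] -1.2708595291748224
```

View pics/w4.png

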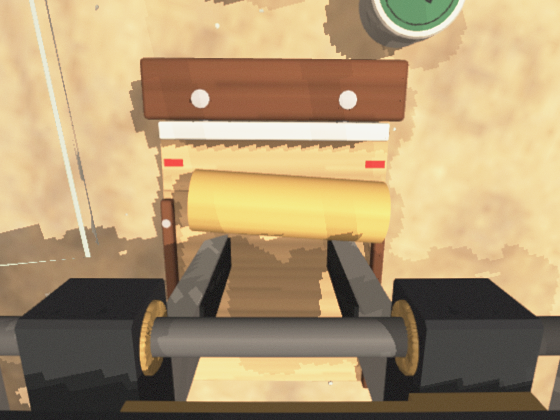

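The fingers are square to the fence. The bar at (190-388, 170-240) is still about 0.06 rad askew, left end leading, just short of the edge. I'll push it over the edge and then feel for the plate.

```bash
cat > press.py <<'E'
from h import *
B=np.load("B.npy")
P=lambda x,y,z:b2w(B,[x,y,z])[0]
u=np.array([np.cos(B[2]),np.sin(B[2]),0])
E
python3 - <<'E'
from press import *
r=manip.servo_line(P(.007,-.006,.022),[np.pi,0,B[2]],max_speed=.01,max_force=8)
o=manip.get_obs();print(r,o["time"],(o["position"]-[*B[:2],0])@u,o["wrist_force"]@u)
manip.wait(.8);o=manip.get_obs();print(o["wrist_force"],o["wrist_force"]@u)
r=manip.servo_line(P(.03,-.006,.022),[np.pi,0,B[2]],max_speed=.008,max_force=3)
o=manip.get_obs();print(r,o["time"],(o["position"]-[*B[:2],0])@u,o["wrist_force"]@u,o["wrist_torque"])
a=manip.snapshot("wrist")["color"]
cv2.imwrite("pics/w5.png",a)
E
```

```text
False 17.1167 0.006944823703360888 0.24304535411602224
[0.14224533 0.03783682 0.40897069] 0.07038169193330805
True 19.0417 0.011932971023354774 -0.4451191627558539 [-0.09626007  0.05372976 -0.06879512]
```

View pics/w5.png

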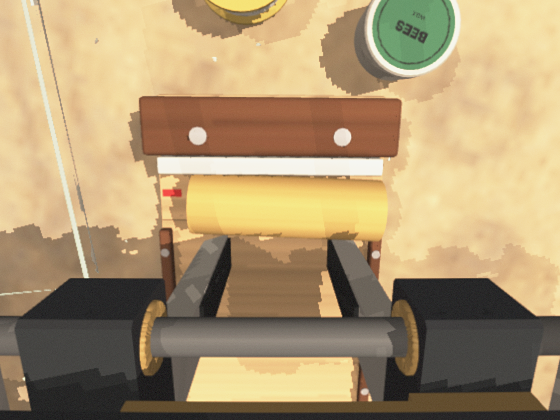

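The bar sits in the seat at (187-387, 176-238), nearly parallel to the plate. Next I'll press it in small steps while reading the force.

```bash
python3 - <<'E'
from press import *
x=.012
o=manip.get_obs();F=-o["wrist_force"]@u
while o["time"]<36 and x<.036:
    x+=.0004 if F<4.5 else .00025
    manip.servo_line(P(x,-.006,.022),max_speed=.004,max_force=5); manip.wait(.05)
    f=[]
    for _ in range(3): o=manip.get_obs();f.append(-o["wrist_force"]@u);manip.wait(.02)
    F=np.mean(f);print(round(o["time"],2),round(x,5),((o["position"]-[*B[:2],0])@u).round(5),round(F,2),o["wrist_force"].round(1))
    if F>6.3:break
E
```

```text
19.57 0.0124 0.0122 1.19 [-1.3 -0.8 -0.7]
19.92 0.0128 0.01276 1.11 [-0.7 -1.   0.5]
20.27 0.0132 0.0131 1.68 [-1.9 -1.7  0.5]
20.62 0.0136 0.01346 2.82 [-1.2 -2.4  2.3]
20.97 0.014 0.01387 3.21 [-2.1 -2.6  3.5]
21.32 0.0144 0.01429 4.86 [-2.5 -5.   4.4]
21.67 0.01465 0.01451 5.27 [-2.4 -4.8  5.6]
22.02 0.0149 0.01466 5.1 [-1.2 -4.7  5. ]
22.37 0.01515 0.01474 5.71 [-2.2 -5.7  3.6]
22.72 0.0154 0.01476 6.74 [-1.4 -6.2  5.5]
```

```bash
python3 - <<'E'
from press import *
manip.servo_line(P(.0156,-.006,.022),max_speed=.004,max_force=4)
for _ in range(13):
    manip.wait(.1);o=manip.get_obs();print(round(-o["wrist_force"]@u,2),end=" ")
a=manip.snapshot("wrist")["color"][140:260,150:410]
print(o["time"],(o["position"]-[*B[:2],0])@u,o["wrist_force"])
cv2.imwrite("pics/w6.png",cv2.resize(a,None,fx=3,fy=3,interpolation=cv2.INTER_CUBIC))
E
```

```text
7.2 7.34 7.6 6.08 7.03 6.88 8.08 7.64 7.1 7.26 7.18 7.28 7.13 24.2833 0.014800871833589774 [-1.98038028 -6.85933026  5.19188996]
```

View pics/w6.png

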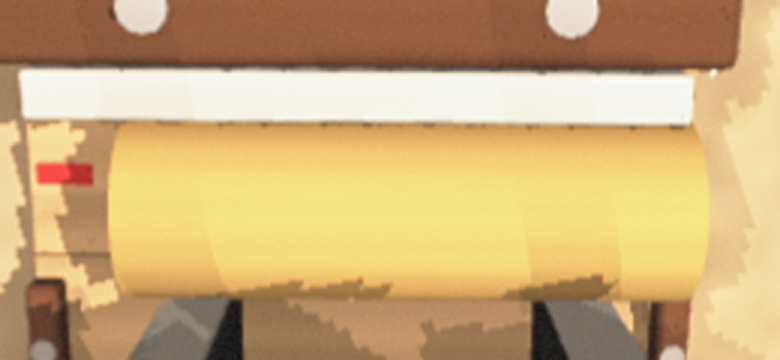

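The bar lies square and flush along the plate after 1.3 s at about 7 N. I'll back off gently, lift clear and check.

```bash
python3 - <<'E'
from press import *
manip.servo_line(P(.010,-.006,.022),max_speed=.006)
manip.servo_line(P(-.05,-.006,.022),max_speed=.04)
manip.servo_line(P(-.06,-.006,.16),max_speed=.1)
manip.wait(.5)
o=manip.get_obs();print(o["time"],o["wrist_force"])
a=manip.snapshot("wrist")["color"];b=manip.snapshot("side")["color"][186:294,200:344]
cv2.imwrite("pics/w7.png",np.hstack([cv2.resize(a,(400,300)),cv2.resize(b,(400,300),interpolation=cv2.INTER_CUBIC)]))
E
```

```text
29.1 [ 0.24994799 -0.23235804 -0.03783393]
```

View pics/w7.png

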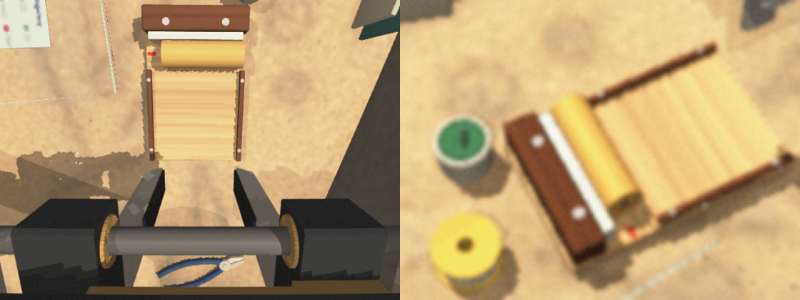

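The bar rests square on the plate, at (161-244, 40-68) in the wrist view, and the side view agrees. The tin, spool and cutters look undisturbed. Handing in.

```bash
python3 -c "
from rig import manip
print(manip.sign_off())"
```

```text
the job is handed in; nothing more can be done
None
```

The bar rolled into the seat, was pressed square against the stop plate at about 7 N for 1.3 s, and was left resting there with the tin, spool and cutters undisturbed; I handed the job in at about 29 s on the robot clock.

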